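Fetch the small tub from the back of the condiment rack

ROBOT

A 6-joint arm with a two-finger parallel gripper is mounted at the origin on a cart in front of the work surface, level with it; the furniture and walls round the work are solid. World frame = base frame: x ahead of the robot, y to its left, z up, the work surface at z = 0. Lengths are in m, angles in rad, forces in N, time in s.
With the tool pointing down it reaches from about 0.35 to 0.875 m from the base axis. Payload 4.2 kg.
Tool frame: the origin (TCP) lies midway between the tips of the shut fingers; the grasp point (between the pads) lies 19 mm behind it; z points along the fingers, y is the line along which they close (so a half turn about z gives the same grasp; the last joint's range is limited). The gripper opens to 85 mm and grips with 20 to 120 N. Pads are 22 mm wide; open, the fingers measure 114 mm over their backs; the gripper's body (76 mm by 85 mm) begins 54 mm behind the grasp point. The pads swing forward as they close: fully open they stand 13 mm farther back than shut.
Start: joints at [1.58, 0.385, 0.008, 0, -1.194, -0.259], TCP at [0.154, 0.606, 0.231] pointing down, gripper open.
Joint ranges: [-3.14, 3.14], [-1.21, 2.06], [-1.07, 1.41], [-3.16, 2.05], [-2.99, -0.16], [-3.1, 3.1]. Speed limits (rad/s): [2.79, 2.79, 3.14, 3.14, 3.14, 3.14].

INTERFACE

Orientations are given as a unit quaternion [x, y, z, w].
In Python, from rig import env gives the robot as it stands. The module is installed in compiled form; this text tells all that it offers.
- The arm moves only by the tool jog_arm, never from a script. Its argument "plan" is a list of rows, each an object with "jaw": the opening in per cent of the stroke, from 0 (shut) to 100 (fully open); "dp": the shift along the tool's x, y, z in units of 30 mm (1.0 is 30 mm), a list of three; "yaw": the turn about the tool's z in units of 6 degrees (1.0 is 6 degrees). In form: [{"jaw": jaw, "dp": [x, y, z], "yaw": yaw}, ...]. A call has 1 to 12 rows; each row is the pose to reach, as a shift and turn from the pose commanded when the call began, along the tool's axes at that moment; what a row does not reach only later rows make up. A row lasts 1/8 s, in which the tool goes at most 62.5 mm and 10.7 degrees, less where a joint would pass 70% of its speed; a pose out of reach is approached as far as the arm can. A call with a gripper value outside its range is refused whole. The fingers move at their own pace and stop on an object; "newtons" is the grip in N (left out, the last holds). Time passes only in rows, so rows that repeat a pose let the fingers close. It gives the time, the measured TCP pose, the force, the opening and the grip force at its end, in the units of the state.
- env.observe(): the state, without advancing time (a new reading comes with each control period).
- env.read_camera(name): name is "side" or "top" or "wrist"; returns (picture, depth): 420x560x3 uint8, red, green, blue; 420x560 float32, m along the optical axis (not along the pixel's ray), 0 where there is no reading.
- env.camera_params(name): a dict with "vfov" (degrees; the focal length in pixels is half the picture's height over the tangent of half this angle, whatever the lens; pixels are square), "cx", "cy" (the principal point, pixels), "view" (4x4, takes a point from world to camera coordinates); the wrist camera has in their place "hand_eye" (4x4, takes a point from camera to tool coordinates, whose origin is the TCP and whose axes are the flange's). Camera axes: x right, y up, looking along -z (the intrinsics and any distortion apply to the point x, -y, -z); pixel columns grow to the right and rows downward; lengths in m; the calibration is good to about 2 mm. A picture is of the moment at which its call begins: read the wrist's pose just before it. camera_params takes no time and is no camera call.
- env.job_done(): hands the job in; it is judged then, once.
The state is a dict: "time": time; "joint_pos": joint angles; "qvel": joint speeds; "effort": joint torques, N m; "tcp_pos": TCP position; "orientation": TCP orientation; "force": force on the tool from outside, world axes, zero at the start; "ft_torque": the same for the moment, N m; "opening": opening from 0.0 (shut) to 1.0 (fully open); "finger_force": force on a finger pad.
Only numpy, scipy, OpenCV 4.12 (cv2) and the standard library are available. Lean on these libraries where they do the work, as an engineer would, in place of code of your own. Each camera call takes 0.05 s, during which the arm holds its last target. There are 200 camera calls.

TASK

Get the small blue-lidded tub out from behind the salt shaker and the spice jar: first take both of these out of the wooden rack and stand them upright on the dark green tray, then stand the tub in the middle of the round cork trivet. When the tub is there, put the salt shaker and the jar back in the rack, each upright on the very spot where it stood at the start. Knock nothing over, and leave the green cup, the tin and the bowl alone.

Things in the scene. Friction and masses are not known exactly. Their poses are not given: they have to be found in the camera images.
- salt_c (a point): salt shaker, upright: round clear body with white salt in it and a grey domed top, 44 mm across at the body (up to 66 mm over the underside), the grey top 34 mm across from 74 mm up, 90 mm tall in all; this point lies on its axis half-way up (45 mm over its underside). Stands in the front row of the rack at the start, left or right
- spice_c (a point): glass spice jar with a red cap, upright, round, 45 mm across, 106 mm tall; this point lies on its axis half-way up (53 mm over its underside). The cap, 45 mm across, takes up the top 21 mm. Stands in the front row of the rack at the start, in the other place
- tub_c (a point): small white round tub with a blue lid (the lid does not come off), upright, 59 mm tall, 58 mm across, lid 61 mm across from 42 to 59 mm over the underside; this point lies on its axis 30 mm over its underside. Stands in the rack behind the salt shaker and the jar, about 61 mm from the axis of each
- rack: fixed light-wood condiment rack; origin under the centre of its board, on the worktop; x axis points to its back, y to its left. The top of the board is 12 mm over the origin. 190 mm along y. Back panel 72 mm high, its front face at x = +58 mm; side rails 43 mm high at y = +-91 mm; thin steel front bar 37 mm high at x = -58 mm
- tray: fixed dark green rectangular tray; origin under its centre, on the worktop; 233 mm along its x axis, 173 mm along its y axis; its floor is 3 mm over the origin, its rim is 18 mm high and about 6 mm thick. Empty at the start
- trivet: fixed round cork trivet, 130 mm across; origin under its centre, on the worktop; its top is 9 mm over the origin. Empty at the start
- cup: green cup with a handle, 62x88 mm, 50 mm tall, bystander behind the work; origin at the centre of its underside
- tin: flat food tin, 86 mm across, 40 mm tall, bystander behind the work; origin at the centre of its underside
- bowl: small white bowl with red dots, 90 mm across, 37 mm tall, bystander behind the work; origin at the centre of its underside

How it is judged:
By the outcome, as a careful person would: the job done as asked, in the order asked, and still so for the second after the job is handed in, with the robot touching nothing.
It also fails if it takes over 128 s, if anything falls off the work surface, if the arm or the gripper's body presses on something with over 40 N, if the wrist force passes 120 N, or if a joint passes its speed limit or range.

## Working session

There is one attempt and no reset: what is moved stays moved. The work goes in short steps, Python scripts to look and compute and a tool call to move; the robot and the scene stay as the last step left them, time stands still between calls to the robot, and variables do not carry over. Pictures are saved under pics/ and viewed, at most 14 in all, crops included, and the job is handed in when it is done.

Besides the shell and the picture viewer there is one more tool, called after ">>>" as name(argument=value, ...), one argument or row to a line, values as JSON. jog_arm: Moves the arm, as the interface text tells. Its arguments: {"type":"object","properties":{"plan":{"type":"array","items":{"type":"object","properties":{"jaw":{"type":"number"},"dp":{"type":"array","items":{"type":"number"}},"yaw":{"type":"number"}}}},"newtons":{"type":"number"}},"required":["plan"]}

```bash
mkdir -p pics; ls; python3 - <<'E'
from rig import env
import cv2,numpy as np
s=env.observe();print(s)
for n in("side","top"):
    p,d=env.read_camera(n);cv2.imwrite(f"pics/{n}0.png",p[:,:,::-1]);np.savez(f"{n}0.npz",p=p,d=d)
    print(n,env.camera_params(n))
print(env.camera_params("wrist"))
E
```

```text
pics
{'time': 0.0, 'joint_pos': array([ 1.57960417e+00,  3.85580161e-01,  6.62593951e-03, -5.07772073e-04,
       -1.19396261e+00, -2.58577534e-01]), 'qvel': array([ 0.00079031, -0.00046543, -0.0004364 ,  0.00049998,  0.00014706,
       -0.00118233]), 'effort': array([ 3.77306324e-04, -3.92284799e+01,  1.88399041e+01,  4.18596670e+00,
       -4.51592627e-03,  9.28195590e-06]), 'tcp_pos': array([0.15433627, 0.60505275, 0.23020605]), 'orientation': array([ 9.92199760e-01, -1.24653346e-01, -9.25409482e-05,  1.08224517e-03]), 'force': array([-0.16197954,  0.26633654,  0.34556816]), 'ft_torque': array([-0.02841492,  0.04177589, -0.01110672]), 'finger_force': 0.0, 'opening': 0.9956439603887198}
side {'vfov': 44.96370584248052, 'cx': 282.1184574584632, 'cy': 214.99114580752715, 'view': array([[ 0.88971974, -0.45649749, -0.00297154, -0.50319386],
       [ 0.18099516,  0.34677122,  0.92032085, -0.12489486],
       [-0.41909371, -0.81936546,  0.39115304, -1.03730454],
       [ 0.        ,  0.        ,  0.        ,  1.        ]])}
top {'vfov': 55.914746189850334, 'cx': 283.9399182505663, 'cy': 213.5427467754927, 'view': array([[-0.01555392, -0.99945429,  0.02914086, -0.06453592],
       [ 0.99257483, -0.01191743,  0.12105032, -0.57178484],
       [-0.12063698,  0.03080729,  0.99221854, -1.03135557],
       [ 0.        ,  0.        ,  0.        ,  1.        ]])}
{'vfov': 59.419935159078356, 'cx': 284.6030941039841, 'cy': 206.5398171002474, 'hand_eye': array([[-1.19065691e-03,  9.51459315e-01,  3.07772245e-01,
         7.91201904e-02],
       [ 9.99998683e-01,  7.93355353e-04,  1.41601463e-03,
         9.36747507e-04],
       [ 1.10310755e-03,  3.07773525e-01, -9.51459006e-01,
        -1.42667161e-01],
       [ 0.00000000e+00,  0.00000000e+00,  0.00000000e+00,
         1.00000000e+00]])}
```

View pics/side0.png

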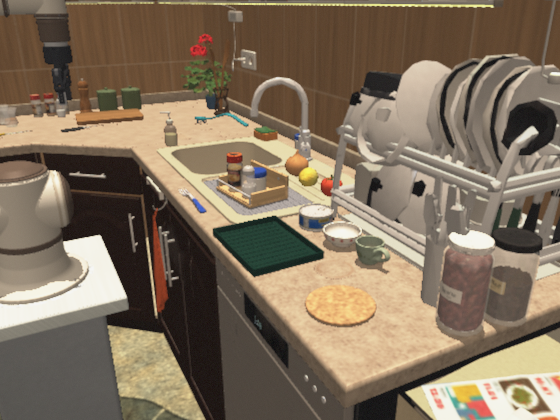

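View pics/top0.png

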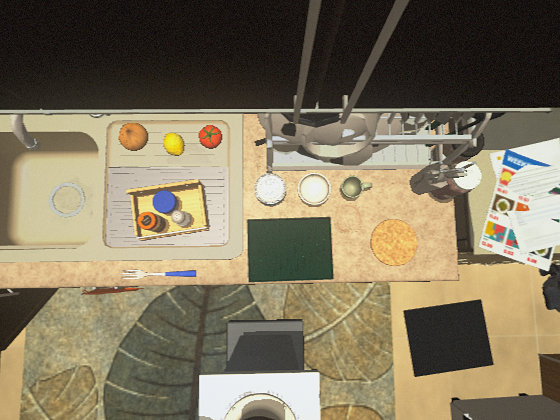

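The side view shows the rack at around (253,185), with the jar on its left, the salt on its right and the tub behind. In the top view: rack centre ≈(170,208), jar ≈(150,221), salt ≈(178,217), tub ≈(164,201), tray ≈(290,249), trivet ≈(394,242).

```bash
cat > h.py <<'E'
import numpy as np,cv2
from rig import env
from scipy.spatial.transform import Rotation as R
def cam2world(n,s=None):
    c=env.camera_params(n)
    if n!="wrist": return np.linalg.inv(c["view"])
    T=np.eye(4);T[:3,:3]=R.from_quat(s["orientation"]).as_matrix();T[:3,3]=s["tcp_pos"]
    return T@c["hand_eye"]
def ray(n,u,v,s=None):
    c=env.camera_params(n);f=210/np.tan(np.radians(c["vfov"]/2));M=cam2world(n,s)
    return M[:3,3],M[:3,:3]@np.array([(u-c["cx"])/f,-(v-c["cy"])/f,-1])
def at_z(n,u,v,z,s=None):
    o,r=ray(n,u,v,s);return o+r*(z-o[2])/r[2]
def at_d(n,u,v,d,s=None):
    o,r=ray(n,u,v,s);return o+r*d
def proj(n,P,s=None):
    c=env.camera_params(n);f=210/np.tan(np.radians(c["vfov"]/2))
    q=np.linalg.inv(cam2world(n,s))@np.append(P,1)
    return c["cx"]-f*q[0]/q[2],c["cy"]+f*q[1]/q[2]
def tool(P,s):  # world displacement target -> dp units from current TCP
    return R.from_quat(s["orientation"]).inv().apply(np.array(P)-s["tcp_pos"])/.03
E
python3 - <<'E'
from h import *
d=np.load("top0.npz")
D,p=d["d"],d["p"]
np.set_printoptions(precision=4,suppress=True)
for n,u,v in[("jar",150,221),("salt",178,217),("tub",164,201),("trivet",394,242),("tray",290,249),("board",190,225),("sinkfloor",230,210),("counter",360,210),("baseboard",190,195),("cup",350,187),("tin",270,188),("counterL",225,262)]:
    dd=np.median(D[v-1:v+2,u-1:u+2]);print(n,at_d("top",u,v,dd))
for n,(x,y) in{"rack":(120,160),"tv":(340,190)}.items():
    cv2.imwrite(f"pics/{n}.png",cv2.resize(p[y:y+100,x:x+130][:,:,::-1],None,fx=6,fy=6,interpolation=cv2.INTER_CUBIC))
E
```

```text
jar [0.5464 0.2598 0.1175]
salt [0.5575 0.1959 0.0993]
tub [0.6032 0.2396 0.0701]
trivet [ 0.4911 -0.3755  0.0113]
tray [ 0.4763 -0.0885  0.0042]
board [0.5453 0.1838 0.0117]
sinkfloor [0.5859 0.0755 0.0079]
counter [ 0.5826 -0.2871  0.0006]
baseboard [0.6282 0.1848 0.0121]
cup [ 0.6472 -0.26    0.0069]
tin [ 0.6413 -0.0356  0.0349]
counterL [ 0.4436  0.0898 -0.0002]
```

View pics/rack.png

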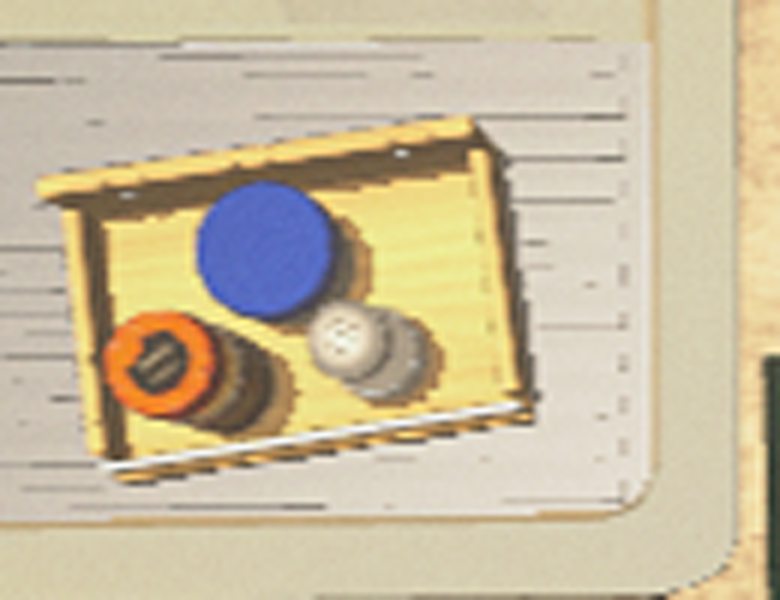

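The jar cap centre is at (147,220.8), the salt top at (178.3,216.7), and the tub lid at (164.2,201.5). Front bar runs from (137.5,237.5) to (208,227).

```bash
python3 - <<'E'
from h import *
np.set_printoptions(precision=4,suppress=True)
s=env.observe()
for n,u,v,z in[("jar",147,220.8,.118),("salt",178.3,216.7,.102),("tub",164.2,201.5,.071),("barL",137.5,237.5,.037),("barR",208,227,.037),("panR",198,181,.072),("panL",127,192,.072)]:
    print(n,at_z("top",u,v,z))
p=np.load("top0.npz")["p"];h=cv2.cvtColor(p,cv2.COLOR_RGB2HSV)
m=((h[...,1]>110)&(h[...,0]>8)&(h[...,0]<28)).astype(np.uint8);m[:200]=0;m[280:]=0;m[:,:350]=0;m[:,430:]=0
m=cv2.morphologyEx(m,cv2.MORPH_OPEN,np.ones((3,3)))
c=max(cv2.findContours(m,0,1)[0],key=cv2.contourArea);e=cv2.fitEllipse(c);print(e,at_z("top",*e[0],.009))
g=((h[...,0]>60)&(h[...,0]<100)&(h[...,1]>100)&(h[...,2]<110)).astype(np.uint8);g[:205]=0;g[295:]=0;g[:,:235]=0;g[:,345:]=0
c=max(cv2.findContours(g,0,1)[0],key=cv2.contourArea);e=cv2.minAreaRect(c);print(e,at_z("top",*e[0],.012))
print("to rack view",tool([.54,.22,.30],s))
E
```

```text
jar [0.5469 0.267  0.118 ]
salt [0.558  0.1946 0.102 ]
tub [0.6017 0.2388 0.071 ]
barL [0.5115 0.3161 0.037 ]
barR [0.537  0.1308 0.037 ]
panR [0.6548 0.1521 0.072 ]
panL [0.6275 0.3347 0.072 ]
((393.6398620605469, 242.107421875), (45.121063232421875, 46.76529312133789), 142.90040588378906) [ 0.4909 -0.3752  0.009 ]
((259.0, 281.0), (0.0, 0.0), 0.0) [ 0.3913 -0.003   0.012 ]
to rack view [15.6307  9.2621 -2.3018]
```

View pics/tv.png

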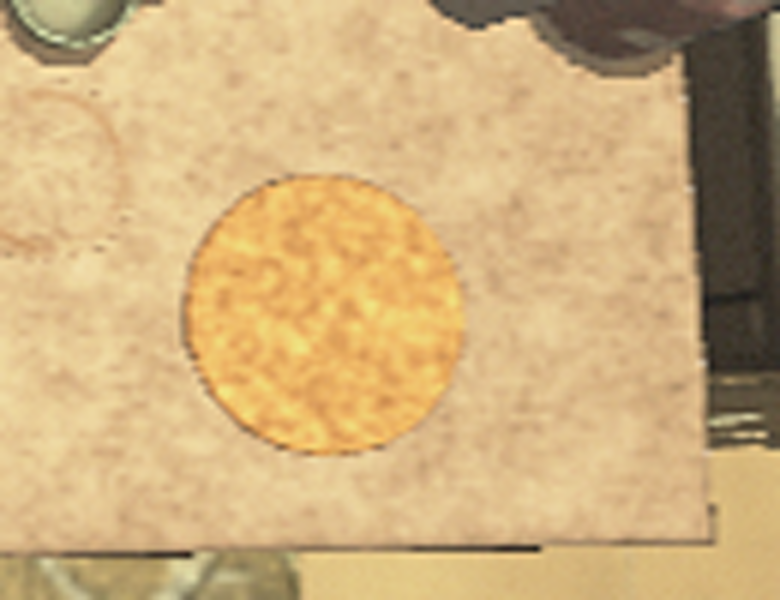

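The trivet centre shows at crop (325,314), i.e. world ≈(0.491,-0.375). Now I'll move above the rack for a closer look.

>>> jog_arm(
  plan=[
    {"jaw":100,"dp":[0.6,0.4,-1.2],"yaw":0},
    {"jaw":100,"dp":[2.2,1.3,-2.3],"yaw":0},
    {"jaw":100,"dp":[3.8,2.3,-2.3],"yaw":0},
    {"jaw":100,"dp":[5.5,3.3,-2.3],"yaw":0},
    {"jaw":100,"dp":[7.2,4.3,-2.3],"yaw":0},
    {"jaw":100,"dp":[8.9,5.3,-2.3],"yaw":0},
    {"jaw":100,"dp":[10.6,6.3,-2.3],"yaw":0},
    {"jaw":100,"dp":[12.2,7.3,-2.3],"yaw":0},
    {"jaw":100,"dp":[13.8,8.2,-2.3],"yaw":0},
    {"jaw":100,"dp":[14.9,8.8,-2.3],"yaw":0},
    {"jaw":100,"dp":[15.6,9.2,-2.3],"yaw":0},
    {"jaw":100,"dp":[15.6,9.2,-2.3],"yaw":0},
  ],
)

```text
time: 1.6
tcp_pos: [0.5403, 0.2212, 0.2993]
orientation: [0.992, -0.126, -0.001, 0.001]
force: [0.1, 0.5, -1.3]
opening: 1.004
finger_force: 0.0
```

```bash
python3 - <<'E'
from h import *
np.set_printoptions(precision=4,suppress=True)
s=env.observe();p,d=env.read_camera("wrist");cv2.imwrite("pics/w1.png",p[:,:,::-1])
np.savez("w1.npz",p=p,d=d,**{k:s[k] for k in("tcp_pos","orientation")})
print(s["tcp_pos"],s["orientation"],s["joint_pos"],s["qvel"])
E
```

```text
[0.5403 0.2212 0.2993] [ 0.992  -0.126  -0.0007  0.0005] [ 0.6656  0.2763  0.0198 -0.0003 -1.316   0.6526] [ 0.0363 -0.0159 -0.0126 -0.0073 -0.0007 -0.0113]
```

View pics/w1.png

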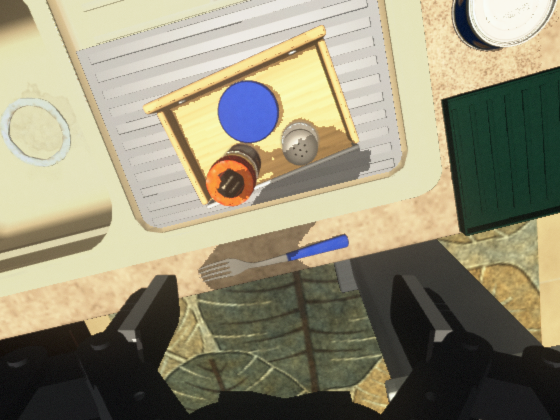

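The wrist view shows the jar cap at ≈(231,181), salt top ≈(299,143), tub lid ≈(248,112); the front bar runs ≈(208,205)–(357,146).

```bash
python3 - <<'E'
from h import *
np.set_printoptions(precision=4,suppress=True)
w=np.load("w1.npz");s={k:w[k] for k in("tcp_pos","orientation")};p,d=w["p"],w["d"]
for n,u,v,z in[("jar",231,181,.118),("salt",299,143,.102),("tub",248,112,.071),("barL",208,205,.037),("barR",357,147,.037),("panL",147,107,.072),("panR",322,28,.072)]:
    print(n,at_z("wrist",u,v,z,s),at_d("wrist",u,v,np.median(d[v-1:v+2,u-1:u+2]),s)[2])
h=cv2.cvtColor(p,cv2.COLOR_RGB2HSV)
for n,m,z in[("tub",(h[...,0]>105)&(h[...,0]<130)&(h[...,1]>150),.071)]:
    m=m.astype(np.uint8);m[:,:200]=0;m[:,300:]=0;m[160:]=0
    c=max(cv2.findContours(m,0,1)[0],key=cv2.contourArea);e=cv2.fitEllipse(c);print(n,e,at_z("wrist",*e[0],z,s))
x,y=190,85
cv2.imwrite("pics/w1c.png",cv2.resize(p[y:y+130,x:x+170][:,:,::-1],None,fx=4.5,fy=4.5,interpolation=cv2.INTER_CUBIC))
E
```

```text
jar [0.5508 0.2679 0.118 ] 0.11961583242757501
salt [0.5662 0.2001 0.102 ] 0.10107201382178849
tub [0.6034 0.2411 0.071 ] 0.07085632381539608
barL [0.5136 0.3188 0.037 ] 0.03545021297891948
barR [0.5362 0.1393 0.037 ] 0.03587435220805335
panL [0.6326 0.3346 0.072 ] 0.07223756043882784
panR [0.6579 0.1547 0.072 ] 0.07182888938273113
tub ((248.0171661376953, 111.4090576171875), (54.7460823059082, 59.373207092285156), 161.7171173095703) [0.6039 0.2409 0.071 ]
```

View pics/w1c.png

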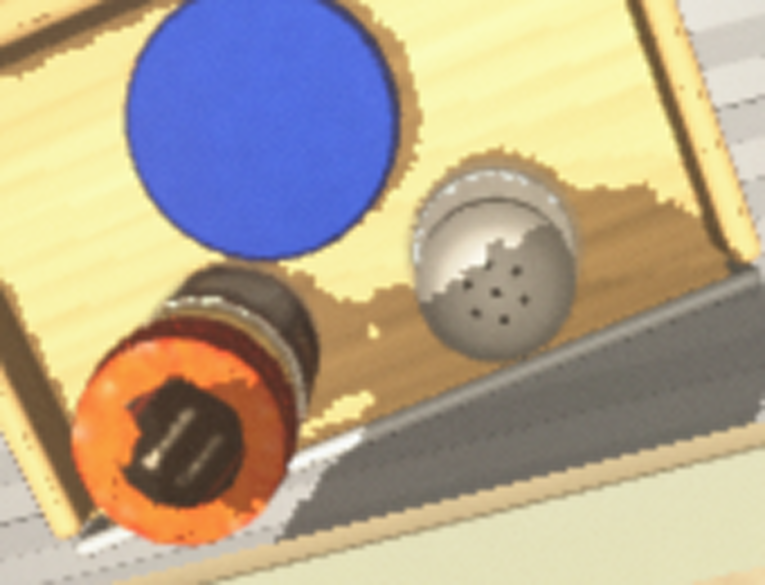

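In the crop, the jar cap centre is (185,440) → (231.1,182.7), and the salt hole pattern centre is (495,292) → (300,149.8).

```bash
python3 - <<'E'
from h import *
np.set_printoptions(precision=4,suppress=True)
w=np.load("w1.npz");s={k:w[k] for k in("tcp_pos","orientation")}
P={}
for n,u,v,z in[("jar",231.1,182.7,.118),("salt",300,149.8,.102),("saltrim",300.2,147.,.088)]:
    P[n]=at_z("wrist",u,v,z,s);print(n,P[n])
t=np.array([.6037,.2409])
print([np.hypot(*(P[n][:2]-t)) for n in P])
E
```

```text
jar [0.5492 0.2682 0.118 ]
salt [0.5599 0.2007 0.102 ]
saltrim [0.5601 0.1998 0.088 ]
[np.float64(0.06092943140597357), np.float64(0.05949378649960003), np.float64(0.059897114072967245)]
```

```bash
python3 - <<'E'
from h import *
np.set_printoptions(precision=3,suppress=True)
s=env.observe();print(s["tcp_pos"])
print(tool([.549,.268,.18],s),tool([.549,.268,.068],s))
E
```

```text
[0.54  0.222 0.3  ]
[-0.078 -1.569  3.984] [-0.074 -1.573  7.717]
```

>>> jog_arm(
  plan=[
    {"jaw":76,"dp":[0,-0.8,1],"yaw":1.4},
    {"jaw":76,"dp":[-0.05,-1.55,2.5],"yaw":2.8},
    {"jaw":76,"dp":[-0.08,-1.57,4],"yaw":4.2},
    {"jaw":76,"dp":[-0.08,-1.57,4],"yaw":4.2},
    {"jaw":76,"dp":[-0.08,-1.57,4],"yaw":4.2},
  ],
  newtons=40,
)

```text
time: 2.28
tcp_pos: [0.5498, 0.2696, 0.1825]
orientation: [0.942, -0.336, 0.001, -0.001]
force: [0.0, -1.0, 0.6]
opening: 0.76
finger_force: 0.0
```

```bash
python3 - <<'E'
from h import *
np.set_printoptions(precision=4,suppress=True)
s=env.observe();p,d=env.read_camera("wrist");cv2.imwrite("pics/w2.png",p[:,:,::-1])
print(s["tcp_pos"],s["opening"],tool([.549,.268,.068],s))
for P in([.549,.268,.118],[.5595,.199,.102]):print(proj("wrist",P,s))
E
```

```text
[0.5498 0.2696 0.1825] 0.7597311247493238 [0.0088 0.0698 3.8149]
(np.float64(287.1074024219939), np.float64(225.5907732489491))
(np.float64(365.08438636812747), np.float64(135.15362458666664))
```

View pics/w2.png

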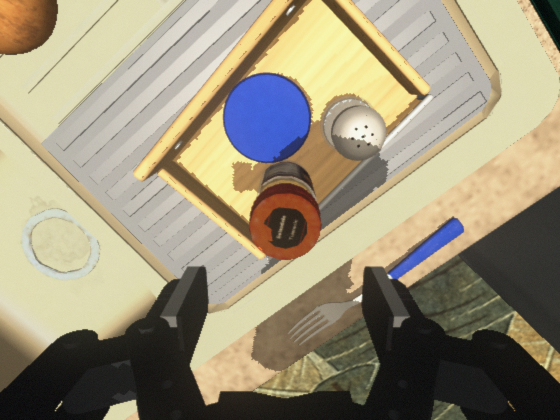

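The jar cap is at (286,226), matching the prediction (287,226), and the salt also fits. Descend and grip.

>>> jog_arm(
  plan=[
    {"jaw":76,"dp":[0,0,1],"yaw":0},
    {"jaw":76,"dp":[0,0,2.2],"yaw":0},
    {"jaw":76,"dp":[0,0,3.2],"yaw":0},
    {"jaw":76,"dp":[0,0,3.75],"yaw":0},
    {"jaw":76,"dp":[0,0,3.75],"yaw":0},
    {"jaw":76,"dp":[0,0,3.75],"yaw":0},
    {"jaw":40,"dp":[0,0,3.75],"yaw":0},
    {"jaw":20,"dp":[0,0,3.75],"yaw":0},
    {"jaw":20,"dp":[0,0,3.75],"yaw":0},
    {"jaw":20,"dp":[0,0,3.75],"yaw":0},
    {"jaw":20,"dp":[0,0,3.75],"yaw":0},
    {"jaw":20,"dp":[0,0,3.75],"yaw":0},
  ],
)

```text
time: 3.82
tcp_pos: [0.5499, 0.2693, 0.0694]
orientation: [0.941, -0.338, 0.001, -0.001]
force: [-0.8, 0.1, 5.6]
opening: 0.507
finger_force: 40.5
```

```bash
python3 - <<'E'
from h import *
np.set_printoptions(precision=4,suppress=True)
s=env.observe()
print(s["tcp_pos"],s["orientation"],s["opening"],tool([.476,-.140,.20],s),tool([.476,-.140,.060],s))
E
```

```text
[0.5499 0.2693 0.0694] [ 0.9413 -0.3377  0.0009 -0.001 ] 0.5072730956572133 [ 6.7761 12.0874 -4.3784] [ 6.7712 12.0993  0.2882]
```

>>> jog_arm(
  plan=[
    {"jaw":20,"dp":[0,0,-0.5],"yaw":0},
    {"jaw":20,"dp":[0,0,-1.5],"yaw":0},
    {"jaw":20,"dp":[0,0,-2.7],"yaw":0},
    {"jaw":20,"dp":[0,0,-3.8],"yaw":0},
    {"jaw":20,"dp":[0,0,-4.4],"yaw":0},
    {"jaw":20,"dp":[0.3,0.6,-4.4],"yaw":0},
    {"jaw":20,"dp":[0.9,1.7,-4.4],"yaw":0},
    {"jaw":20,"dp":[1.6,2.9,-4.4],"yaw":0},
    {"jaw":20,"dp":[2.3,4.1,-4.4],"yaw":0},
    {"jaw":20,"dp":[3.0,5.3,-4.4],"yaw":0},
    {"jaw":20,"dp":[3.7,6.6,-4.4],"yaw":0},
    {"jaw":20,"dp":[4.4,7.9,-4.4],"yaw":0},
  ],
)

```text
time: 5.32
tcp_pos: [0.4979, -0.0004, 0.1987]
orientation: [0.941, -0.338, -0.001, 0.001]
force: [0.0, -0.1, -1.2]
opening: 0.512
finger_force: 40.9
```

```bash
python3 - <<'E'
from h import *
np.set_printoptions(precision=4,suppress=True)
s=env.observe()
print(s["tcp_pos"],s["orientation"],s["opening"],tool([.476,-.140,.061],s))
E
```

```text
[ 0.4979 -0.0004  0.1987] [ 0.941  -0.3383 -0.0013  0.0007] 0.5120748732693639 [2.4091 4.0419 4.5952]
```

>>> jog_arm(
  plan=[
    {"jaw":20,"dp":[0.7,1.2,0],"yaw":0},
    {"jaw":20,"dp":[1.4,2.4,0],"yaw":0},
    {"jaw":20,"dp":[2,3.5,0],"yaw":0},
    {"jaw":20,"dp":[2.4,4.2,0.5],"yaw":0},
    {"jaw":20,"dp":[2.4,4.2,1.5],"yaw":0},
    {"jaw":20,"dp":[2.4,4.2,2.5],"yaw":0},
    {"jaw":20,"dp":[2.4,4.2,3.5],"yaw":0},
    {"jaw":20,"dp":[2.4,4.2,4.1],"yaw":0},
    {"jaw":20,"dp":[2.4,4.2,4.4],"yaw":0},
    {"jaw":20,"dp":[2.4,4.2,4.6],"yaw":0},
    {"jaw":20,"dp":[2.4,4.2,4.65],"yaw":0},
    {"jaw":20,"dp":[2.4,4.2,4.65],"yaw":0},
  ],
)

```text
time: 6.82
tcp_pos: [0.4758, -0.1412, 0.0608]
orientation: [0.941, -0.338, 0.0, -0.0]
force: [0.1, 0.0, -1.0]
opening: 0.509
finger_force: 41.0
```

>>> jog_arm(
  plan=[
    {"jaw":20,"dp":[0,0,0.03],"yaw":0},
    {"jaw":20,"dp":[0,0,0.06],"yaw":0},
    {"jaw":20,"dp":[0,0,0.06],"yaw":0},
  ],
)

```text
time: 7.2
tcp_pos: [0.4762, -0.1412, 0.0603]
orientation: [0.941, -0.338, 0.001, -0.0]
force: [-2.3, 1.3, 8.2]
opening: 0.511
finger_force: 41.7
```

>>> jog_arm(
  plan=[
    {"jaw":60,"dp":[0,0,0],"yaw":0},
    {"jaw":76,"dp":[0,0,0],"yaw":0},
    {"jaw":76,"dp":[0,0,0],"yaw":0},
    {"jaw":76,"dp":[0,0,-0.5],"yaw":0},
    {"jaw":76,"dp":[0,0,-1.7],"yaw":0},
    {"jaw":76,"dp":[0,0,-3.2],"yaw":0},
    {"jaw":76,"dp":[0,0,-4.5],"yaw":0},
    {"jaw":76,"dp":[0,0,-4.7],"yaw":0},
    {"jaw":76,"dp":[0,0,-4.7],"yaw":0},
  ],
)

```text
time: 8.32
tcp_pos: [0.4751, -0.141, 0.1992]
orientation: [0.941, -0.338, -0.0, -0.0]
force: [0.6, 0.0, -0.8]
opening: 0.765
finger_force: 0.0
```

```bash
python3 - <<'E'
from h import *
np.set_printoptions(precision=4,suppress=True)
s=env.observe()
print(s["tcp_pos"],s["orientation"],s["opening"],tool([.5595,.199,.20],s))
E
```

```text
[ 0.4751 -0.141   0.1992] [ 0.9411 -0.3382 -0.0002 -0.0002] 0.765141862472401 [ -5.0449 -10.5321  -0.0229]
```

>>> jog_arm(
  plan=[
    {"jaw":76,"dp":[-0.5,-1,0],"yaw":-1},
    {"jaw":76,"dp":[-1.2,-2.5,0],"yaw":-2.5},
    {"jaw":76,"dp":[-2,-4,0],"yaw":-4},
    {"jaw":76,"dp":[-2.7,-5.6,0],"yaw":-5.5},
    {"jaw":76,"dp":[-3.4,-7.2,0],"yaw":-7},
    {"jaw":76,"dp":[-4.1,-8.6,0],"yaw":-8.5},
    {"jaw":76,"dp":[-4.7,-9.8,0],"yaw":-9.9},
    {"jaw":76,"dp":[-5.05,-10.5,0],"yaw":-9.9},
    {"jaw":76,"dp":[-5.05,-10.5,0],"yaw":-9.9},
    {"jaw":76,"dp":[-5.05,-10.5,0],"yaw":-9.9},
  ],
)

```text
time: 9.57
tcp_pos: [0.5585, 0.1973, 0.1987]
orientation: [0.985, 0.172, -0.001, 0.0]
force: [0.3, -0.4, 0.2]
opening: 0.763
finger_force: 0.0
```

```bash
python3 - <<'E'
from h import *
np.set_printoptions(precision=4,suppress=True)
s=env.observe();p,d=env.read_camera("wrist")
print(s["tcp_pos"],s["orientation"],s["opening"],tool([.5595,.199,.044],s))
u,v=proj("wrist",[.5595,.199,.102],s);print(u,v);print(proj("wrist",[.6035,.2407,.071],s))
x,y=int(u)-100,max(0,int(v)-100)
print(x,y)
q=p[y:y+200,x:x+250][:,:,::-1];cv2.imwrite("pics/w3.png",cv2.resize(q,None,fx=3,fy=3,interpolation=cv2.INTER_CUBIC))
E
```

```text
[0.5585 0.1973 0.1987] [ 0.9851  0.1718 -0.0009  0.0003] 0.7625029418512104 [ 0.0618 -0.0446  5.1581]
281.80584659037385 205.89580473771042
(np.float64(247.90324686944757), np.float64(118.93131880369934))
181 105
```

View pics/w3.png

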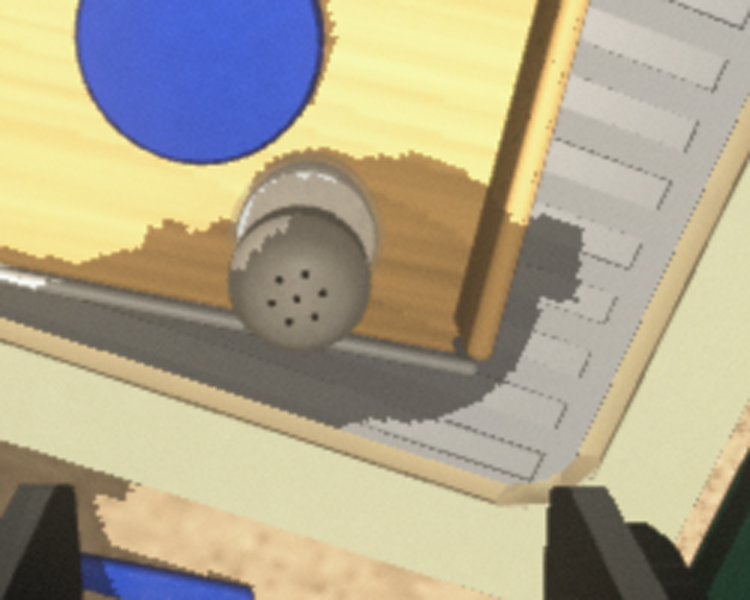

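Salt hole pattern is at (296,299) in the crop → (279.7,204.7), within 1–2 mm of the prediction; the jar's old place is free.

>>> jog_arm(
  plan=[
    {"jaw":76,"dp":[0.08,-0.08,1],"yaw":0},
    {"jaw":76,"dp":[0.08,-0.08,2.3],"yaw":0},
    {"jaw":76,"dp":[0.08,-0.08,3.5],"yaw":0},
    {"jaw":76,"dp":[0.08,-0.08,4.5],"yaw":0},
    {"jaw":76,"dp":[0.08,-0.08,5.1],"yaw":0},
    {"jaw":76,"dp":[0.08,-0.08,5.1],"yaw":0},
    {"jaw":40,"dp":[0.08,-0.08,5.1],"yaw":0},
    {"jaw":20,"dp":[0.08,-0.08,5.1],"yaw":0},
    {"jaw":20,"dp":[0.08,-0.08,5.1],"yaw":0},
    {"jaw":20,"dp":[0.08,-0.08,5.1],"yaw":0},
    {"jaw":20,"dp":[0.08,-0.08,5.1],"yaw":0},
  ],
  newtons=35,
)

```text
time: 11.0
tcp_pos: [0.5616, 0.2016, 0.0482]
orientation: [0.985, 0.173, 0.001, -0.0]
force: [0.4, -1.8, 6.1]
opening: 0.435
finger_force: 35.5
```

```bash
python3 - <<'E'
from h import *
np.set_printoptions(precision=4,suppress=True)
s=env.observe()
print(s["tcp_pos"],s["orientation"],s["opening"],s["force"],tool([.476,-.035,.044-.009],s))
E
```

```text
[0.5616 0.2016 0.0482] [ 0.9849  0.173   0.0015 -0.0002] 0.43546222809854374 [ 0.4301 -1.8015  6.0561] [-5.3704  6.4432  0.4252]
```

The opening (37 mm) suggests the pads are on the taper above the body; regrip lower.

>>> jog_arm(
  plan=[
    {"jaw":55,"dp":[0,0,0],"yaw":0},
    {"jaw":68,"dp":[0,0,0],"yaw":0},
    {"jaw":68,"dp":[0,0,0],"yaw":0},
    {"jaw":68,"dp":[0,0,0.2],"yaw":0},
    {"jaw":68,"dp":[0,0,0.4],"yaw":0},
    {"jaw":68,"dp":[0,0,0.4],"yaw":0},
  ],
)

```text
time: 11.75
tcp_pos: [0.5599, 0.201, 0.0335]
orientation: [0.985, 0.173, -0.001, 0.0]
force: [-0.2, 0.1, -0.6]
opening: 0.679
finger_force: 0.0
```

```bash
python3 - <<'E'
from h import *
np.set_printoptions(precision=4,suppress=True)
s=env.observe();p,d=env.read_camera("wrist")
print(s["tcp_pos"],s["orientation"],s["opening"],s["force"])
cv2.imwrite("pics/w4.png",p[:,:,::-1])
E
```

```text
[0.5599 0.201  0.0335] [ 0.985   0.1726 -0.0009  0.0004] 0.6790611338108189 [-0.237   0.0714 -0.6168]
```

View pics/w4.png

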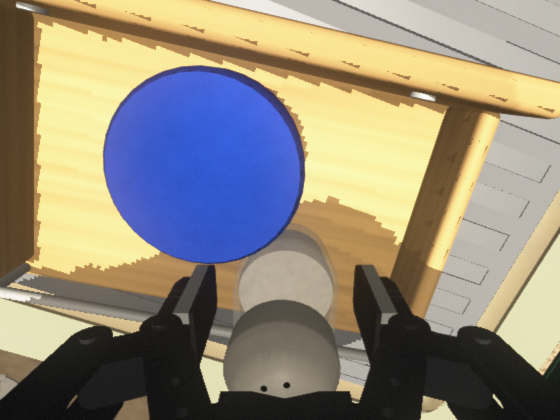

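The salt stands upright, centred between the finger tips (≈(210,290) and (368,290)), with the tub and rail clear. Close.

>>> jog_arm(
  plan=[
    {"jaw":40,"dp":[0,0,0],"yaw":0},
    {"jaw":20,"dp":[0,0,0],"yaw":0},
    {"jaw":20,"dp":[0,0,0],"yaw":0},
    {"jaw":20,"dp":[0,0,0],"yaw":0},
    {"jaw":20,"dp":[0,0,0],"yaw":0},
  ],
  newtons=35,
)

```text
time: 12.42
tcp_pos: [0.5609, 0.2015, 0.0349]
orientation: [0.985, 0.173, 0.001, -0.0]
force: [0.8, 0.6, 4.1]
opening: 0.478
finger_force: 35.7
```

```bash
python3 - <<'E'
from h import *
np.set_printoptions(precision=4,suppress=True)
s=env.observe()
print(s["tcp_pos"],s["orientation"],s["opening"],s["force"],tool([.476,-.035,s["tcp_pos"][2]-.009],s))
E
```

```text
[0.5609 0.2015 0.0349] [ 0.985   0.1728  0.0005 -0.0001] 0.47842338753913455 [0.8356 0.5657 4.0511] [-5.3443  6.4508  0.2937]
```

>>> jog_arm(
  plan=[
    {"jaw":20,"dp":[0,0,-0.5],"yaw":0},
    {"jaw":20,"dp":[0,0,-1.5],"yaw":0},
    {"jaw":20,"dp":[0,0,-2.6],"yaw":0},
    {"jaw":20,"dp":[0,0,-3.4],"yaw":0},
    {"jaw":20,"dp":[-0.6,0.7,-3.5],"yaw":0},
    {"jaw":20,"dp":[-1.5,1.8,-3.5],"yaw":0},
    {"jaw":20,"dp":[-2.4,2.9,-3.5],"yaw":0},
    {"jaw":20,"dp":[-3.3,4,-3.5],"yaw":0},
    {"jaw":20,"dp":[-4.2,5.1,-3.5],"yaw":0},
    {"jaw":20,"dp":[-5,6,-3.5],"yaw":0},
    {"jaw":20,"dp":[-5.35,6.45,-3.5],"yaw":0},
    {"jaw":20,"dp":[-5.35,6.45,-3.3],"yaw":0},
  ],
)

```text
time: 13.92
tcp_pos: [0.4755, -0.0358, 0.1341]
orientation: [0.985, 0.172, 0.001, -0.0]
force: [0.5, -0.3, -1.1]
opening: 0.473
finger_force: 35.6
```

>>> jog_arm(
  plan=[
    {"jaw":20,"dp":[0,0,0.8],"yaw":0},
    {"jaw":20,"dp":[0,0,1.8],"yaw":0},
    {"jaw":20,"dp":[0,0,2.7],"yaw":0},
    {"jaw":20,"dp":[0,0,3.2],"yaw":0},
    {"jaw":20,"dp":[0,0,3.45],"yaw":0},
    {"jaw":20,"dp":[0,0,3.5],"yaw":0},
    {"jaw":20,"dp":[0,0,3.55],"yaw":0},
    {"jaw":20,"dp":[0,0,3.55],"yaw":0},
  ],
)

```text
time: 14.92
tcp_pos: [0.4757, -0.0351, 0.0275]
orientation: [0.985, 0.173, 0.001, -0.0]
force: [-0.7, -0.0, -0.5]
opening: 0.473
finger_force: 35.6
```

>>> jog_arm(
  plan=[
    {"jaw":20,"dp":[0,0,0.04],"yaw":0},
    {"jaw":20,"dp":[0,0,0.08],"yaw":0},
    {"jaw":20,"dp":[0,0,0.08],"yaw":0},
  ],
)

```text
time: 15.3
tcp_pos: [0.4759, -0.0351, 0.0258]
orientation: [0.985, 0.173, 0.001, 0.0]
force: [-2.7, -0.3, 8.2]
opening: 0.478
finger_force: 36.3
```

>>> jog_arm(
  plan=[
    {"jaw":60,"dp":[0,0,0],"yaw":0},
    {"jaw":72,"dp":[0,0,0],"yaw":0},
    {"jaw":72,"dp":[0,0,0],"yaw":0},
    {"jaw":72,"dp":[0,0,-0.5],"yaw":0},
    {"jaw":72,"dp":[0,0,-1.7],"yaw":0},
    {"jaw":72,"dp":[0,0,-3.2],"yaw":0},
    {"jaw":85,"dp":[0,0,-4.7],"yaw":0},
    {"jaw":100,"dp":[0,0,-5],"yaw":0},
    {"jaw":100,"dp":[0,0,-5],"yaw":0},
  ],
)

```text
time: 16.42
tcp_pos: [0.4752, -0.0351, 0.1747]
orientation: [0.985, 0.173, 0.0, -0.0]
force: [0.0, 0.3, -1.1]
opening: 0.999
finger_force: 0.0
```

```bash
python3 - <<'E'
from h import *
np.set_printoptions(precision=4,suppress=True)
s=env.observe();p,d=env.read_camera("top")
cv2.imwrite("pics/t2.png",cv2.resize(p[150:300,110:350][:,:,::-1],None,fx=3.2,fy=3.2,interpolation=cv2.INTER_CUBIC))
print(s["tcp_pos"],s["orientation"],s["opening"],tool([.6035,.2407,.19],s))
E
```

```text
[ 0.4752 -0.0351  0.1747] [ 0.985   0.1725  0.0003 -0.0002] 0.998545825810861 [ 7.1485 -7.1936 -0.504 ]
```

View pics/t2.png

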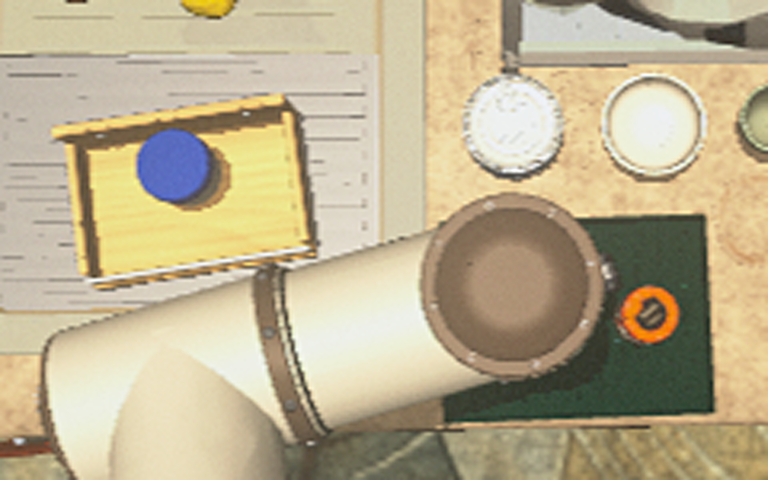

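The jar stands upright on the tray at crop (648,315) and the tub is unmoved at (174,165); the arm hides the salt. On to the tub.

>>> jog_arm(
  plan=[
    {"jaw":100,"dp":[0.6,-0.6,-0.3],"yaw":0},
    {"jaw":100,"dp":[1.7,-1.7,-0.5],"yaw":0},
    {"jaw":100,"dp":[2.9,-2.9,-0.5],"yaw":0},
    {"jaw":100,"dp":[4.1,-4.1,-0.5],"yaw":0},
    {"jaw":100,"dp":[5.3,-5.3,-0.5],"yaw":0},
    {"jaw":100,"dp":[6.4,-6.4,-0.5],"yaw":0},
    {"jaw":100,"dp":[7.15,-7.2,-0.5],"yaw":0},
    {"jaw":100,"dp":[7.15,-7.2,-0.5],"yaw":0},
    {"jaw":100,"dp":[7.15,-7.2,-0.5],"yaw":0},
  ],
)

```text
time: 17.6
tcp_pos: [0.6027, 0.2401, 0.1876]
orientation: [0.985, 0.173, -0.002, 0.001]
force: [0.4, -0.2, 0.5]
opening: 0.998
finger_force: 0.0
```

```bash
python3 - <<'E'
from h import *
np.set_printoptions(precision=4,suppress=True)
s=env.observe();p,d=env.read_camera("wrist")
h=cv2.cvtColor(p,cv2.COLOR_RGB2HSV);m=((h[...,0]>105)&(h[...,0]<130)&(h[...,1]>150)).astype(np.uint8)
c=max(cv2.findContours(m,0,1)[0],key=cv2.contourArea);e=cv2.fitEllipse(c);P=at_z("wrist",*e[0],.07,s);print(e,P)
print(s["tcp_pos"],s["orientation"],tool([P[0],P[1],.036],s))
E
```

```text
((270.22149658203125, 174.0676727294922), (21.86407470703125, 64.30445098876953), 66.62835693359375) [0.617  0.2556 0.07  ]
[0.6027 0.2401 0.1876] [ 0.985   0.1726 -0.0018  0.0007] [ 0.6455 -0.3274  5.0498]
```

```bash
python3 - <<'E'
from h import *
s=env.observe();p,d=env.read_camera("wrist");cv2.imwrite("pics/w5.png",p[:,:,::-1])
h=cv2.cvtColor(p,cv2.COLOR_RGB2HSV);m=((h[...,0]>100)&(h[...,0]<135)&(h[...,1]>90)).astype(np.uint8)
m=cv2.morphologyEx(m,cv2.MORPH_CLOSE,np.ones((5,5)))
c=max(cv2.findContours(m,0,1)[0],key=cv2.contourArea);e=cv2.fitEllipse(c);P=at_z("wrist",*e[0],.07,s);print(e,P)
print(proj("wrist",[.6035,.2407,.071],s),s["tcp_pos"],tool([P[0],P[1],.036],s),tool([.6037,.241,.036],s))
E
```

```text
((281.55950927734375, 194.6387939453125), (77.3241958618164, 77.56163787841797), 129.69940185546875) [0.60531985 0.24244263 0.07      ]
(np.float64(282.94588996171007), np.float64(198.02050284246127)) [0.60282971 0.23984975 0.18827427] [ 0.12160509 -0.05637647  5.07545369] [ 0.05448783 -0.02948551  5.07565856]
```

View pics/w5.png

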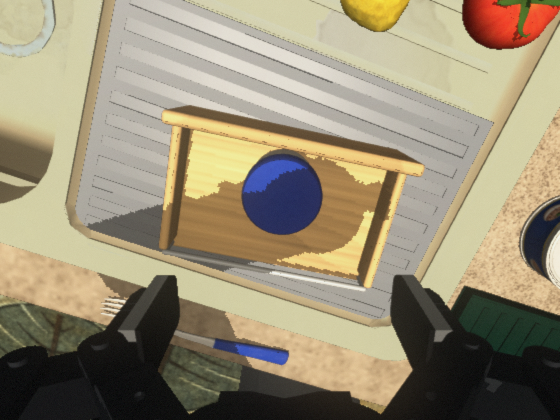

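The tub lid's centre is (282,195), partly shaded, within 2 mm of expectation. Descend.

>>> jog_arm(
  plan=[
    {"jaw":100,"dp":[0.09,-0.05,1],"yaw":0},
    {"jaw":100,"dp":[0.09,-0.05,2.3],"yaw":0},
    {"jaw":100,"dp":[0.09,-0.05,3.5],"yaw":0},
    {"jaw":100,"dp":[0.09,-0.05,4.5],"yaw":0},
    {"jaw":100,"dp":[0.09,-0.05,5],"yaw":0},
    {"jaw":100,"dp":[0.09,-0.05,5],"yaw":0},
    {"jaw":70,"dp":[0.09,-0.05,5],"yaw":0},
    {"jaw":40,"dp":[0.09,-0.05,5],"yaw":0},
    {"jaw":40,"dp":[0.09,-0.05,5],"yaw":0},
    {"jaw":40,"dp":[0.09,-0.05,5],"yaw":0},
    {"jaw":40,"dp":[0.09,-0.05,5],"yaw":0},
  ],
  newtons=40,
)

```text
time: 19.08
tcp_pos: [0.6067, 0.2438, 0.0417]
orientation: [0.985, 0.173, 0.002, -0.0]
force: [0.0, 0.0, 6.4]
opening: 0.702
finger_force: 43.8
```

```bash
python3 - <<'E'
from h import *
np.set_printoptions(precision=4,suppress=True)
s=env.observe()
print(s["tcp_pos"],s["orientation"],s["opening"],s["force"],tool([.491,-.375,s["tcp_pos"][2]-.003],s))
E
```

```text
[0.6067 0.2438 0.0417] [ 0.9849  0.173   0.0017 -0.0005] 0.7017728764553892 [0.0028 0.0472 6.3618] [-10.6562  18.0768   0.057 ]
```

>>> jog_arm(
  plan=[
    {"jaw":40,"dp":[0,0,-0.5],"yaw":0},
    {"jaw":40,"dp":[0,0,-1.5],"yaw":0},
    {"jaw":40,"dp":[0,0,-2.7],"yaw":0},
    {"jaw":40,"dp":[0,0,-3.8],"yaw":0},
    {"jaw":40,"dp":[-0.4,0.6,-4.2],"yaw":0},
    {"jaw":40,"dp":[-1,1.7,-4.2],"yaw":0},
    {"jaw":40,"dp":[-1.7,2.9,-4.2],"yaw":0},
    {"jaw":40,"dp":[-2.5,4.2,-4.2],"yaw":0},
    {"jaw":40,"dp":[-3.3,5.6,-4.2],"yaw":0},
    {"jaw":40,"dp":[-4.1,7,-4.2],"yaw":0},
    {"jaw":40,"dp":[-4.9,8.4,-4.2],"yaw":0},
    {"jaw":40,"dp":[-5.7,9.8,-4.2],"yaw":0},
  ],
)

```text
time: 20.58
tcp_pos: [0.5425, -0.0935, 0.1648]
orientation: [0.985, 0.172, -0.001, -0.0]
force: [1.0, -0.4, -1.5]
opening: 0.701
finger_force: 43.7
```

>>> jog_arm(
  plan=[
    {"jaw":40,"dp":[-0.8,1.4,0],"yaw":0},
    {"jaw":40,"dp":[-1.6,2.7,0],"yaw":0},
    {"jaw":40,"dp":[-2.4,4,0],"yaw":0},
    {"jaw":40,"dp":[-3.2,5.4,0],"yaw":0},
    {"jaw":40,"dp":[-4,6.7,0],"yaw":0},
    {"jaw":40,"dp":[-4.6,7.7,0],"yaw":0},
    {"jaw":40,"dp":[-4.95,8.3,0],"yaw":0},
    {"jaw":40,"dp":[-4.95,8.3,0.6],"yaw":0},
    {"jaw":40,"dp":[-4.95,8.3,1.5],"yaw":0},
    {"jaw":40,"dp":[-4.95,8.3,2.5],"yaw":0},
    {"jaw":40,"dp":[-4.95,8.3,3.1],"yaw":0},
    {"jaw":40,"dp":[-4.95,8.3,3.1],"yaw":0},
  ],
)

```text
time: 22.08
tcp_pos: [0.4882, -0.3751, 0.0706]
orientation: [0.985, 0.173, -0.002, -0.002]
force: [0.1, -0.7, -1.6]
opening: 0.7
finger_force: 43.8
```

```bash
python3 - <<'E'
from h import *
np.set_printoptions(precision=4,suppress=True)
s=env.observe()
print(s["tcp_pos"],s["opening"],s["force"],tool([.491,-.375,.0387],s))
E
```

```text
[ 0.4882 -0.3751  0.0706] 0.7003519080017557 [ 0.0672 -0.6805 -1.5548] [0.0939 0.034  1.0643]
```

>>> jog_arm(
  plan=[
    {"jaw":40,"dp":[0.08,0.02,0.5],"yaw":0},
    {"jaw":40,"dp":[0.08,0.02,0.85],"yaw":0},
    {"jaw":40,"dp":[0.08,0.02,1.0],"yaw":0},
    {"jaw":40,"dp":[0.08,0.02,1.0],"yaw":0},
    {"jaw":40,"dp":[0.08,0.02,1.0],"yaw":0},
  ],
)

```text
time: 22.7
tcp_pos: [0.4927, -0.3761, 0.043]
orientation: [0.985, 0.173, 0.0, 0.0]
force: [-0.7, 0.2, -2.1]
opening: 0.701
finger_force: 43.8
```

>>> jog_arm(
  plan=[
    {"jaw":40,"dp":[-0.04,-0.04,0.07],"yaw":0},
    {"jaw":40,"dp":[-0.04,-0.04,0.13],"yaw":0},
    {"jaw":40,"dp":[-0.04,-0.04,0.13],"yaw":0},
    {"jaw":40,"dp":[-0.04,-0.04,0.13],"yaw":0},
  ],
)

```text
time: 23.2
tcp_pos: [0.4908, -0.3752, 0.0388]
orientation: [0.985, 0.173, 0.0, 0.0]
force: [-1.1, -0.1, -2.1]
opening: 0.7
finger_force: 43.9
```

>>> jog_arm(
  plan=[
    {"jaw":40,"dp":[0,0,0.04],"yaw":0},
    {"jaw":40,"dp":[0,0,0.07],"yaw":0},
    {"jaw":40,"dp":[0,0,0.07],"yaw":0},
  ],
)

```text
time: 23.58
tcp_pos: [0.4907, -0.3752, 0.0386]
orientation: [0.985, 0.173, -0.0, 0.0]
force: [-2.6, 2.5, 9.0]
opening: 0.699
finger_force: 44.7
```

>>> jog_arm(
  plan=[
    {"jaw":85,"dp":[0,0,0],"yaw":0},
    {"jaw":100,"dp":[0,0,0],"yaw":0},
    {"jaw":100,"dp":[0,0,0],"yaw":0},
    {"jaw":100,"dp":[0,0,-0.5],"yaw":0},
    {"jaw":100,"dp":[0,0,-1.7],"yaw":0},
    {"jaw":100,"dp":[0,0,-3.2],"yaw":0},
    {"jaw":85,"dp":[0,0,-4.7],"yaw":0},
    {"jaw":72,"dp":[0,0,-5],"yaw":0},
    {"jaw":72,"dp":[0,0,-5],"yaw":0},
  ],
)

```text
time: 24.7
tcp_pos: [0.4909, -0.3751, 0.1877]
orientation: [0.985, 0.173, 0.001, 0.0]
force: [-0.2, -0.5, -0.5]
opening: 0.721
finger_force: 0.0
```

```bash
python3 - <<'E'
from h import *
np.set_printoptions(precision=4,suppress=True)
s=env.observe();p,d=env.read_camera("side")
cv2.imwrite("pics/s2.png",cv2.resize(p[130:330,180:420][:,:,::-1],None,fx=3,fy=3,interpolation=cv2.INTER_CUBIC))
print(s["tcp_pos"],s["opening"],tool([.4759,-.0351,.185],s))
E
```

```text
[ 0.4909 -0.3751  0.1877] 0.7205472252537666 [  3.3827 -10.829    0.0829]
```

View pics/s2.png

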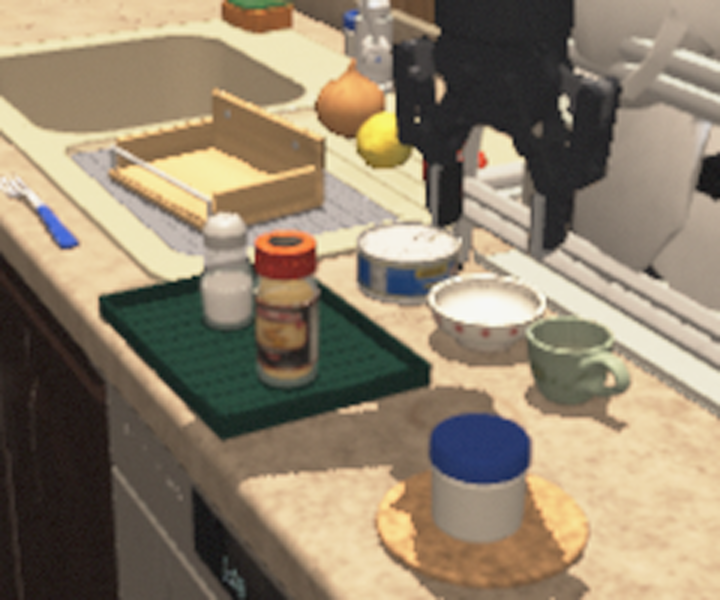

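Salt and jar stand upright on the tray, and the tub is centred on the trivet (base ≈(478,515), cork ≈(483,525)). Back to the salt.

>>> jog_arm(
  plan=[
    {"jaw":72,"dp":[0.3,-1,0],"yaw":0},
    {"jaw":72,"dp":[0.8,-2.6,0],"yaw":0},
    {"jaw":72,"dp":[1.4,-4.4,0],"yaw":0},
    {"jaw":72,"dp":[1.9,-6.2,0],"yaw":0},
    {"jaw":72,"dp":[2.5,-8,0],"yaw":0},
    {"jaw":72,"dp":[3,-9.6,0],"yaw":0},
    {"jaw":72,"dp":[3.4,-10.8,0],"yaw":0},
    {"jaw":72,"dp":[3.4,-10.8,0],"yaw":0},
    {"jaw":72,"dp":[3.4,-10.8,0],"yaw":0},
    {"jaw":72,"dp":[3.4,-10.8,0],"yaw":0},
  ],
)

```text
time: 26.0
tcp_pos: [0.4762, -0.0367, 0.186]
orientation: [0.985, 0.172, -0.001, 0.0]
force: [-0.1, 0.3, 0.5]
opening: 0.722
finger_force: 0.0
```

```bash
python3 - <<'E'
from h import *
np.set_printoptions(precision=4,suppress=True)
s=env.observe()
print(s["tcp_pos"],tool([.4759,-.0351,.0258],s))
E
```

```text
[ 0.4762 -0.0367  0.186 ] [ 0.0172 -0.0512  5.3397]
```

>>> jog_arm(
  plan=[
    {"jaw":72,"dp":[0,-0.03,1],"yaw":0},
    {"jaw":72,"dp":[0,-0.03,2.4],"yaw":0},
    {"jaw":72,"dp":[0,-0.03,3.7],"yaw":0},
    {"jaw":72,"dp":[0,-0.03,4.8],"yaw":0},
    {"jaw":72,"dp":[0,-0.03,5.3],"yaw":0},
    {"jaw":72,"dp":[0,-0.03,5.3],"yaw":0},
    {"jaw":40,"dp":[0,-0.03,5.3],"yaw":0},
    {"jaw":20,"dp":[0,-0.03,5.3],"yaw":0},
    {"jaw":20,"dp":[0,-0.03,5.3],"yaw":0},
    {"jaw":20,"dp":[0,-0.03,5.3],"yaw":0},
    {"jaw":20,"dp":[0,-0.03,5.3],"yaw":0},
  ],
  newtons=35,
)

```text
time: 27.38
tcp_pos: [0.4771, -0.0349, 0.0286]
orientation: [0.985, 0.173, 0.001, 0.0]
force: [1.1, -2.2, 5.7]
opening: 0.473
finger_force: 36.0
```

```bash
python3 - <<'E'
from h import *
np.set_printoptions(precision=4,suppress=True)
s=env.observe()
print(s["tcp_pos"],s["opening"],tool([.5600,.2008,.0349],s))
E
```

```text
[ 0.4771 -0.0349  0.0286] 0.4732243771801584 [ 5.2749 -6.4458 -0.2029]
```

>>> jog_arm(
  plan=[
    {"jaw":20,"dp":[0,0,-0.5],"yaw":0},
    {"jaw":20,"dp":[0,0,-1.5],"yaw":0},
    {"jaw":20,"dp":[0,0,-2.6],"yaw":0},
    {"jaw":20,"dp":[0,0,-3.6],"yaw":0},
    {"jaw":20,"dp":[0.6,-0.7,-3.8],"yaw":0},
    {"jaw":20,"dp":[1.5,-1.8,-3.8],"yaw":0},
    {"jaw":20,"dp":[2.4,-2.9,-3.8],"yaw":0},
    {"jaw":20,"dp":[3.3,-4,-3.8],"yaw":0},
    {"jaw":20,"dp":[4.2,-5.1,-3.8],"yaw":0},
    {"jaw":20,"dp":[5,-6,-3.8],"yaw":0},
    {"jaw":20,"dp":[5.35,-6.45,-3.8],"yaw":0},
    {"jaw":20,"dp":[5.35,-6.45,-3.8],"yaw":0},
  ],
)

```text
time: 28.88
tcp_pos: [0.5608, 0.2022, 0.1409]
orientation: [0.985, 0.173, -0.001, 0.0]
force: [0.5, -0.4, -1.7]
opening: 0.475
finger_force: 35.5
```

>>> jog_arm(
  plan=[
    {"jaw":20,"dp":[0,0,0.5],"yaw":0},
    {"jaw":20,"dp":[0,0,1.4],"yaw":0},
    {"jaw":20,"dp":[0,0,2.3],"yaw":0},
    {"jaw":20,"dp":[0,0,3],"yaw":0},
    {"jaw":20,"dp":[0,0,3.3],"yaw":0},
    {"jaw":20,"dp":[0,0,3.35],"yaw":0},
    {"jaw":20,"dp":[0,0,3.35],"yaw":0},
    {"jaw":20,"dp":[0,0,3.35],"yaw":0},
  ],
)

```text
time: 29.88
tcp_pos: [0.5618, 0.2019, 0.042]
orientation: [0.985, 0.173, 0.001, -0.0]
force: [0.7, -0.1, -1.2]
opening: 0.468
finger_force: 35.5
```

>>> jog_arm(
  plan=[
    {"jaw":20,"dp":[0,0,0.05],"yaw":0},
    {"jaw":20,"dp":[0,0,0.1],"yaw":0},
    {"jaw":20,"dp":[0,0,0.14],"yaw":0},
    {"jaw":20,"dp":[0,0,0.14],"yaw":0},
  ],
)

```text
time: 30.38
tcp_pos: [0.5615, 0.2018, 0.0377]
orientation: [0.985, 0.173, 0.0, 0.0]
force: [-1.7, -0.7, 4.8]
opening: 0.469
finger_force: 36.0
```

>>> jog_arm(
  plan=[
    {"jaw":55,"dp":[0,0,0],"yaw":0},
    {"jaw":70,"dp":[0,0,0],"yaw":0},
    {"jaw":70,"dp":[0,0,0],"yaw":0},
    {"jaw":70,"dp":[0,0,-0.5],"yaw":0},
    {"jaw":70,"dp":[0,0,-1.7],"yaw":0},
    {"jaw":70,"dp":[0,0,-3.2],"yaw":0},
    {"jaw":76,"dp":[0,0,-4.7],"yaw":0},
    {"jaw":76,"dp":[0,0,-5.4],"yaw":0},
    {"jaw":76,"dp":[0,0,-5.4],"yaw":0},
  ],
)

```text
time: 31.5
tcp_pos: [0.5623, 0.2022, 0.202]
orientation: [0.985, 0.173, 0.003, -0.001]
force: [-0.1, 0.1, -1.2]
opening: 0.764
finger_force: 0.0
```

```bash
python3 - <<'E'
from h import *
np.set_printoptions(precision=4,suppress=True)
s=env.observe();p,d=env.read_camera("wrist")
print(s["tcp_pos"],tool([.4762,-.1412,.19],s),proj("wrist",[.5595,.199,.102],s),proj("wrist",[.559,.200,.102],s))
x,y=181,105
cv2.imwrite("pics/w6.png",cv2.resize(p[y:y+200,x:x+250][:,:,::-1],None,fx=3,fy=3,interpolation=cv2.INTER_CUBIC))
E
```

```text
[0.5623 0.2022 0.202 ] [-6.5948  9.7873  0.3485] (np.float64(286.9016162372287), np.float64(212.68201015947082)) (np.float64(285.3073412677663), np.float64(212.8593840107384))
```

View pics/w6.png

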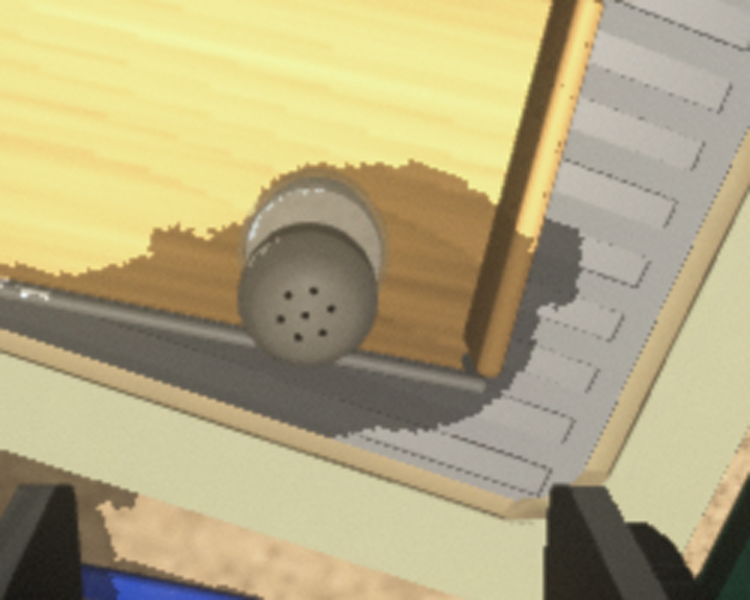

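The salt is upright, hole pattern (305,315), within ~1.5 mm of its original place relative to the rack corner (492,375). Now the jar.

>>> jog_arm(
  plan=[
    {"jaw":76,"dp":[-0.5,0.7,0.3],"yaw":1},
    {"jaw":76,"dp":[-1.4,2.1,0.3],"yaw":2.5},
    {"jaw":76,"dp":[-2.4,3.6,0.3],"yaw":4},
    {"jaw":76,"dp":[-3.4,5,0.3],"yaw":5.5},
    {"jaw":76,"dp":[-4.4,6.5,0.3],"yaw":7},
    {"jaw":76,"dp":[-5.4,8,0.3],"yaw":8.5},
    {"jaw":76,"dp":[-6.2,9.2,0.3],"yaw":9.9},
    {"jaw":76,"dp":[-6.6,9.8,0.3],"yaw":9.9},
    {"jaw":76,"dp":[-6.6,9.8,0.3],"yaw":9.9},
    {"jaw":76,"dp":[-6.6,9.8,0.3],"yaw":9.9},
  ],
)

```text
time: 32.8
tcp_pos: [0.4748, -0.1418, 0.1891]
orientation: [0.941, -0.338, -0.001, 0.0]
force: [0.6, -1.2, 0.4]
opening: 0.758
finger_force: 0.0
```

```bash
python3 - <<'E'
from h import *
np.set_printoptions(precision=4,suppress=True)
s=env.observe()
print(s["tcp_pos"],s["orientation"],tool([.4762,-.1412,.0603],s))
E
```

```text
[ 0.4748 -0.1418  0.1891] [ 0.9412 -0.338  -0.0008  0.0002] [ 0.0296 -0.0483  4.292 ]
```

>>> jog_arm(
  plan=[
    {"jaw":76,"dp":[0.03,-0.04,1],"yaw":0},
    {"jaw":76,"dp":[0.03,-0.04,2.3],"yaw":0},
    {"jaw":76,"dp":[0.03,-0.04,3.5],"yaw":0},
    {"jaw":76,"dp":[0.03,-0.04,4.2],"yaw":0},
    {"jaw":76,"dp":[0.03,-0.04,4.2],"yaw":0},
    {"jaw":76,"dp":[0.03,-0.04,4.2],"yaw":0},
    {"jaw":40,"dp":[0.03,-0.04,4.2],"yaw":0},
    {"jaw":20,"dp":[0.03,-0.04,4.2],"yaw":0},
    {"jaw":20,"dp":[0.03,-0.04,4.2],"yaw":0},
    {"jaw":20,"dp":[0.03,-0.04,4.2],"yaw":0},
    {"jaw":20,"dp":[0.03,-0.04,4.2],"yaw":0},
  ],
  newtons=40,
)

```text
time: 34.17
tcp_pos: [0.4776, -0.1418, 0.0652]
orientation: [0.941, -0.338, 0.001, -0.0]
force: [-0.3, 1.2, 5.4]
opening: 0.511
finger_force: 40.9
```

```bash
python3 - <<'E'
from h import *
np.set_printoptions(precision=4,suppress=True)
s=env.observe()
print(s["tcp_pos"],s["opening"],tool([.5499,.2693,.0694],s))
E
```

```text
[ 0.4776 -0.1418  0.0652] 0.5109201296839863 [ -6.8545 -12.1088  -0.1346]
```

>>> jog_arm(
  plan=[
    {"jaw":20,"dp":[0,0,-0.5],"yaw":0},
    {"jaw":20,"dp":[0,0,-1.5],"yaw":0},
    {"jaw":20,"dp":[0,0,-2.7],"yaw":0},
    {"jaw":20,"dp":[0,0,-3.9],"yaw":0},
    {"jaw":20,"dp":[0,0,-4.6],"yaw":0},
    {"jaw":20,"dp":[-0.3,-0.6,-4.6],"yaw":0},
    {"jaw":20,"dp":[-0.9,-1.7,-4.6],"yaw":0},
    {"jaw":20,"dp":[-1.6,-2.9,-4.6],"yaw":0},
    {"jaw":20,"dp":[-2.3,-4.1,-4.6],"yaw":0},
    {"jaw":20,"dp":[-3.0,-5.3,-4.6],"yaw":0},
    {"jaw":20,"dp":[-3.7,-6.6,-4.6],"yaw":0},
    {"jaw":20,"dp":[-4.4,-7.9,-4.6],"yaw":0},
  ],
)

```text
time: 35.67
tcp_pos: [0.5251, 0.1262, 0.2015]
orientation: [0.941, -0.338, -0.0, 0.0]
force: [0.3, -0.3, -0.5]
opening: 0.51
finger_force: 41.0
```

>>> jog_arm(
  plan=[
    {"jaw":20,"dp":[-0.7,-1.2,0],"yaw":0},
    {"jaw":20,"dp":[-1.4,-2.4,0],"yaw":0},
    {"jaw":20,"dp":[-2,-3.5,0],"yaw":0},
    {"jaw":20,"dp":[-2.4,-4.2,0],"yaw":0},
    {"jaw":20,"dp":[-2.4,-4.2,0],"yaw":0},
    {"jaw":20,"dp":[-2.4,-4.2,0.5],"yaw":0},
    {"jaw":20,"dp":[-2.4,-4.2,1.5],"yaw":0},
    {"jaw":20,"dp":[-2.4,-4.2,2.5],"yaw":0},
    {"jaw":20,"dp":[-2.4,-4.2,3.4],"yaw":0},
    {"jaw":20,"dp":[-2.4,-4.2,4],"yaw":0},
    {"jaw":20,"dp":[-2.4,-4.2,4.15],"yaw":0},
    {"jaw":20,"dp":[-2.4,-4.2,4.15],"yaw":0},
  ],
)

```text
time: 37.17
tcp_pos: [0.5501, 0.2673, 0.0773]
orientation: [0.941, -0.338, -0.0, 0.0]
force: [-0.1, -0.6, -1.7]
opening: 0.51
finger_force: 41.1
```

```bash
python3 - <<'E'
from h import *
np.set_printoptions(precision=4,suppress=True)
s=env.observe()
print(s["tcp_pos"],s["opening"],s["force"],tool([.5510,.2684,.0743],s))
E
```

```text
[0.5501 0.2673 0.0773] 0.5100722655447757 [-0.1437 -0.6103 -1.6559] [-0.0017 -0.0468  0.1012]
```

>>> jog_arm(
  plan=[
    {"jaw":20,"dp":[0,-0.03,0.05],"yaw":0},
    {"jaw":20,"dp":[0,-0.03,0.09],"yaw":0},
    {"jaw":20,"dp":[0,-0.03,0.13],"yaw":0},
    {"jaw":20,"dp":[0,-0.03,0.13],"yaw":0},
  ],
)

```text
time: 37.67
tcp_pos: [0.5509, 0.2689, 0.0743]
orientation: [0.941, -0.338, 0.0, -0.0]
force: [-0.5, -0.7, 2.5]
opening: 0.508
finger_force: 41.3
```

>>> jog_arm(
  plan=[
    {"jaw":58,"dp":[0,0,0],"yaw":0},
    {"jaw":74,"dp":[0,0,0],"yaw":0},
    {"jaw":74,"dp":[0,0,0],"yaw":0},
    {"jaw":74,"dp":[0,0,-0.5],"yaw":0},
    {"jaw":74,"dp":[0,0,-1.7],"yaw":0},
    {"jaw":74,"dp":[0,0,-3.2],"yaw":0},
    {"jaw":76,"dp":[0,0,-4.4],"yaw":0},
    {"jaw":76,"dp":[0,0,-4.4],"yaw":0},
    {"jaw":76,"dp":[0,0,-4.4],"yaw":0},
  ],
)

```text
time: 38.8
tcp_pos: [0.5503, 0.2685, 0.2057]
orientation: [0.941, -0.338, -0.0, -0.0]
force: [-0.7, 1.1, -0.3]
opening: 0.758
finger_force: 0.0
```

```bash
python3 - <<'E'
from h import *
np.set_printoptions(precision=4,suppress=True)
s=env.observe();p,d=env.read_camera("wrist");q,_=env.read_camera("side")
print(s["tcp_pos"],s["orientation"],[proj("wrist",P,s) for P in([.549,.268,.118],[.5595,.199,.102])])
a=cv2.resize(p[60:300,180:430],(400,384));b=cv2.resize(q[130:330,180:390],(400,384))
cv2.imwrite("pics/end.png",np.hstack([a,b])[:,:,::-1])
E
```

```text
[0.5503 0.2685 0.2057] [ 0.9411 -0.3381 -0.0002 -0.0001] [(np.float64(285.8373814356219), np.float64(214.45323894612974)), (np.float64(356.2738126102617), np.float64(131.99046714898935))]
```

View pics/end.png

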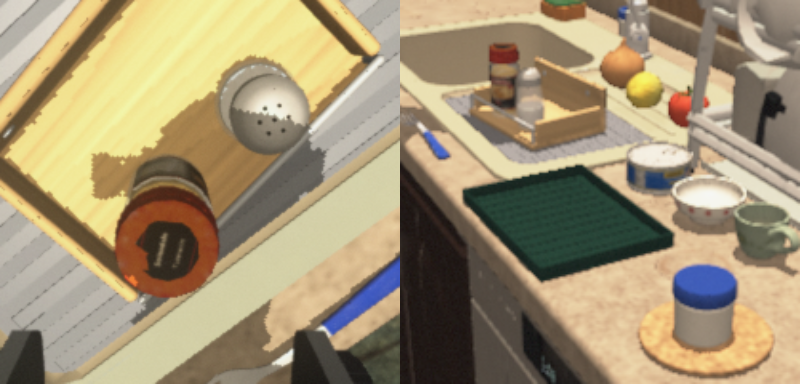

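The jar is at (285,213.8), 1 px from its original place, everything is upright, and the tub is centred. Checking the salt offset numerically.

```bash
python3 - <<'E'
from h import *
np.set_printoptions(precision=4,suppress=True)
s=env.observe();p,_=env.read_camera("wrist");cv2.imwrite("pics/wend.png",p[:,:,::-1])
def holes(im,u,v):
    g=cv2.cvtColor(im,cv2.COLOR_BGR2GRAY);k=cv2.morphologyEx(g,cv2.MORPH_BLACKHAT,np.ones((7,7)))
    m=np.zeros_like(k);cv2.circle(m,(u,v),16,255,-1)
    pts=cv2.goodFeaturesToTrack(k,7,.2,3,mask=m).reshape(-1,2);return pts.mean(0),len(pts)
s2={"tcp_pos":np.array([.5498,.2696,.1825]),"orientation":np.array([.942,-.336,.001,-.001])/np.linalg.norm([.942,-.336,.001,-.001])}
for im,ss,u,v in((cv2.imread("pics/w2.png"),s2,363,133),(p[:,:,::-1].copy(),s,351,134)):
    c,n=holes(im,u,v);print(c,n,at_z("wrist",*c,.102,ss))
E
```

```text
[361.     135.1667] 6 [0.5611 0.2009 0.102 ]
[351.     133.5714] 7 [0.5607 0.2019 0.102 ]
```

```bash
python3 -c "
from rig import env
print(env.job_done())"
```

```text
the job is handed in; nothing more can be done
None
```

The job is handed in at about 39 s: the tub stands upright in the middle of the trivet, and the salt shaker and jar are back upright in the rack, each within about 2 mm of its start by the camera, with the cup, tin and bowl not touched.

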